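# Unclip the dishwasher sieve and hang it to dry

### The arm

A 7-joint arm with a two-finger parallel gripper is mounted at the origin on the work surface. World frame = base frame: x ahead of the robot, y to its left, z up, the work surface at z = 0. Lengths are in m, angles in rad, forces in N, time in s.
With the tool pointing down it reaches from about 0.4 to 0.85 m from the base axis. Payload 4.5 kg.
Tool frame: the origin (TCP) lies midway between the tips of the shut fingers; the grasp point (between the pads) lies 19 mm behind it; z points along the fingers, y is the line along which they close (so a half turn about z gives the same grasp; the last joint's range is limited). The gripper opens to 88 mm and grips with 3 to 60 N. Pads are 18 mm wide; open, the fingers measure 123 mm over their backs; the gripper's body (75 mm by 187 mm) begins 45 mm behind the grasp point.
Start: joints at [1.188, 0.689, -0.195, 1.565, 0.157, 0.902, -0.215], TCP at [0.253, -0.572, 0.239] pointing down, gripper open.
Joint ranges: [-3.01, 3.01], [-0.46, 2.08], [-1.47, 1.51], [0.13, 2.56], [-1, 4.14], [0.04, 2.09], [-2.66, 2.66]. Speed limits (rad/s): [2.57, 2.57, 3.14, 3.14, 3.14, 3.14, 3.14].

### API

Orientations are given as a unit quaternion [x, y, z, w].
In Python, from plant import r gives the robot as it stands.
- The arm moves only by the tool move_arm, never from a script. Its argument "targets" is a list that holds one entry, the list of rows, each a list of 7 numbers: the opening, from 0 (shut) to 1 (fully open), then the shift along the tool's x, y, z in mm, then the turn, a rotation vector about the tool's x, y, z in degrees. In form: [[[claw, dx, dy, dz, ax, ay, az], ...]]. A call has 1 to 10 rows; each row is the pose to reach, as a shift and turn from the pose commanded when the call began, along the tool's axes at that moment; what a row does not reach only later rows make up. A row lasts 1/8 s, in which the tool goes at most 62.5 mm and 10.7 degrees, less where a joint would pass 70% of its speed; a pose out of reach is approached as far as the arm can. A call with a gripper value outside its range is refused whole. The fingers move at their own pace and stop on an object; "newtons" is the grip in N (left out, the last holds). Time passes only in rows, so rows that repeat a pose let the fingers close. It gives the time, the measured TCP pose, the force, the opening and the grip force at its end, in the units of the state.
- r.get_state(): the state, without advancing time (a new reading comes with each control period).
- r.snapshot(name): name is "scene" or "top" or "wrist"; returns the picture (384x512x3 uint8, red, green, blue); there is no depth.
- r.camera_info(name): a dict with "fx", "fy", "cx", "cy" (pixels), "R" (3x3) and "t" (3): a world point X has camera coordinates R X + t. Camera axes: x right, y down, z forward; pixel columns grow to the right and rows downward; lengths in m; the calibration is good to about 2 mm. A picture is of the moment at which its call begins: read the wrist's pose just before it. camera_info takes no time and is no camera call; for the wrist camera it gives the pose at the moment of the call.
- r.finish_job(): hands the job in; it is judged then, once.
The state is a dict: "clock": time; "q": joint angles; "qd": joint speeds; "joint_torque": joint torques, N m; "tool_pos": TCP position; "eef_rot": TCP orientation; "contact_force": force on the tool from outside, world axes, zero at the start; "moment": the same for the moment, N m; "opening": opening from 0.0 (shut) to 1.0 (fully open); "finger_force": force on a finger pad.
Only numpy, scipy, OpenCV 4.12 (cv2) and the standard library are available. Lean on these libraries where they do the work, as an engineer would, in place of code of your own. Each camera call takes 0.05 s, during which the arm holds its last target. There are 200 camera calls.

### The job

The arched stainless sieve is clicked into the grey slotted filter housing by sprung catches. Draw it out by its loop handle, then hang it up to dry astride the drying rail: resting on the bar, lying along it with a leg on either side, near the middle, loop pointing either way. Set it down gently on the bar, neither dropping it nor pressing it on, and leave everything else on the counter where it stands.

Things in the scene. Friction and masses are not known exactly. Their poses are not given: they have to be found in the camera images.
- sieve: Loose stainless sieve, 0.22 kg: house-shaped trough, open below and at the ends, x = -55..55 mm. Legs 36 mm high, 4 mm thick, outer faces at y = +-25 mm; gable top 59 mm up. Origin: centre of underside, z up, x along it. At -x a flat loop handle of 9 mm bar, 58.5 mm up, 65 mm wide overall, cross bar at x = -108 mm. At the start only the loop is outside the housing.
- sieve_loop (a point): Centre of the opening in the sieve's loop handle (42 mm along x, 47 mm along y), at x = -82 mm, height 58.5 mm in the sieve's frame.
- sieve_ridge (a point): Point under the ridge of the sieve, inside, at mid length (x = 0, height 53 mm in the sieve's frame); when the sieve hangs on the bar it lies about 9 mm above the bar's centre line.
- housing: Fixed grey plastic housing, x = -52..65 mm, 68 mm wide (94 mm over foot flanges), 70 mm high, roof of five slats, no floor: the sieve stands on the counter. Open at -x. Origin: centre of underside; the seated sieve's frame coincides with it. The sieve slides out level along -x, clear after 107 mm; two sprung side catches hold it (about 10 to 20 N).
- housing_mouth (a point): Centre of the housing's open end, x = -52 mm, height 30 mm in the housing's frame.
- rail: Steel drying rail fixed to the counter: a horizontal round bar 240 mm long and 14 mm thick, along the rail's y axis, on a post at each end; bar centre line 140 mm above the counter. Origin: on the counter under the middle of the bar.
- rail_mid (a point): Middle of the bar, on its centre line; y axis along the bar.
- tumbler: Bystander: standing glass tumbler, 72 mm across, 95 mm high; origin centre of underside.
- mesh_cylinder: Bystander: standing stainless mesh filter cylinder, 68 mm across, 85 mm high; origin centre of underside.
- coarse_cup: Bystander: standing grey plastic coarse filter cup, 84 mm across, 70 mm high; origin centre of underside.
- brush: Bystander: blue bottle brush lying on the counter, 215 mm long, 40 mm high, along its x axis (handle to -x, bristles to +x); origin near mid length on the counter.
- mug: Bystander: white mug, 80 mm across, 90 mm high; origin centre of underside.

How it is judged:
On the way:
1. the sieve has been drawn right out of the housing through its open end (x of sieve in the frame of housing below -0.107 m), for 0.1 s.
At the end, for the whole second after the job is handed in: The sieve rests at rest astride the bar: its ridge within 14 mm of the bar sideways and within 75 mm of the bar's middle, lying along it within 14 degrees, upright within 17 degrees, carried by the rail (x of sieve_ridge in the frame of rail_mid between -0.014 and 0.014 m and y of sieve_ridge in the frame of rail_mid between -0.075 and 0.075 m and z of sieve_ridge in the frame of rail_mid between 0.003 and 0.02 m and angle between the x axis of sieve and the y axis of rail_mid, either way round below 0.25 rad and angle between sieve's own z axis and vertical below 0.3 rad and contact force between sieve and rail above 0.5 N and linear speed of sieve below 0.02 m/s); the robot touches nothing.
It fails at once if the sieve is let fall (moving faster than 0.6 m/s while the fingers do not touch it) (contact force between the fingers and sieve below 0.02 N and linear speed of sieve above 0.6 m/s).
It fails at once if the sieve is pressed or knocked hard against the drying rail (over 40 N) (contact force between sieve and rail above 40 N).
It fails at once if the tumbler, mesh cylinder, cup, brush or mug is pushed more than 40 mm away (distance of any of tumbler, mesh_cylinder, coarse_cup, brush, mug from where it was at the start of the episode above 0.04 m).
It fails at once if the tumbler, mesh cylinder, cup or mug is knocked over (angle between any of tumbler, mesh_cylinder, coarse_cup, mug's own z axis and vertical above 0.6 rad).
It also fails if it takes over 64 s, if anything falls off the work surface, if the arm or the gripper's body presses on something with over 40 N, if the wrist force passes 120 N, or if a joint passes its speed limit or range.

## Working session

There is one attempt and no reset: what is moved stays moved. The work goes in short steps, Python scripts to look and compute and a tool call to move; the robot and the scene stay as the last step left them, time stands still between calls to the robot, and variables do not carry over. Pictures are saved under pics/ and viewed, at most 10 in all, crops included, and the job is handed in when it is done.

Besides the shell and the picture viewer there is one more tool, called after "Emit:" by a JSON object that holds its "op" and its "data", one argument or row to a line. move_arm: Moves the arm, as the interface text tells. Its arguments: {"type":"object","properties":{"targets":{"type":"array","items":{"type":"array","items":{"type":"array","items":{"type":"number"}}}},"newtons":{"type":"number"}},"required":["targets"]}

```bash
mkdir -p pics; ls; python3 - <<'E'
from plant import r
import cv2,numpy as np
s=r.get_state();print({k:np.round(v,3) for k,v in s.items()})
for n in("scene","top"):
    im=r.snapshot(n);cv2.imwrite(f"pics/{n}0.png",im[:,:,::-1])
    c=r.camera_info(n);print(n,c['fx'],c['cx'],c['cy'],np.round(c['R'],3).tolist(),np.round(c['t'],3))
E
```

```text
pics
{'clock': np.float64(0.0), 'q': array([ 1.188,  0.69 , -0.195,  1.566,  0.157,  0.902, -0.215]), 'qd': array([ 0.001, -0.   ,  0.001, -0.002, -0.002, -0.001,  0.001]), 'joint_torque': array([ 0.0000e+00, -5.2756e+01, -1.2670e+00, -1.5343e+01, -5.3000e-02,
        6.0000e-03,  0.0000e+00]), 'tool_pos': array([ 0.253, -0.571,  0.238]), 'eef_rot': array([ 0.978,  0.207, -0.   , -0.001]), 'contact_force': array([-0.617, -0.276,  0.76 ]), 'moment': array([ 0.006, -0.01 ,  0.001]), 'finger_force': np.float64(0.0), 'opening': np.float64(1.002)}
scene 402.7320354807855 250.04300565662922 187.03582411923153 [[-0.753, 0.657, 0.02], [0.369, 0.449, -0.814], [-0.544, -0.605, -0.581]] [ 0.487 -0.105  1.625]
top 394.2987502313914 258.4886303889696 197.62625681664665 [[-0.016, -1.0, 0.007], [-0.984, 0.014, -0.178], [0.178, -0.009, -0.984]] [-0.066  0.602  1.11 ]
```

View pics/scene0.png

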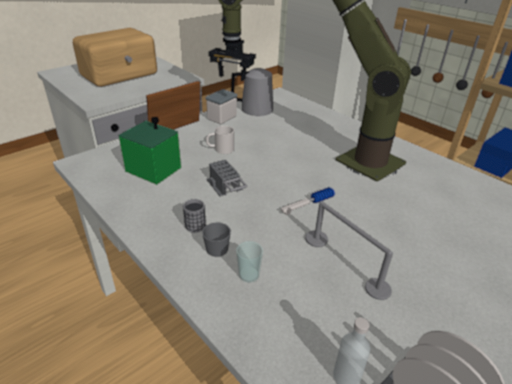

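View pics/top0.png

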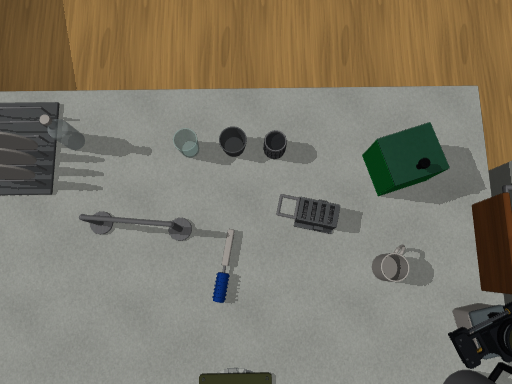

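The top view shows the housing at about (317,213), with the loop to its left at (287,206). The rail bar runs (83,217)-(185,223), the brush is at (225,265), and the cups are above. I'll crop in to get exact pixels.

```bash
python3 - <<'E'
import cv2,numpy as np
im=cv2.imread('pics/top0.png')
a=cv2.resize(im[185:240,268:348],(800,550),interpolation=cv2.INTER_CUBIC)
b=cv2.resize(im[200:250,70:204],(804,300),interpolation=cv2.INTER_CUBIC)[:,:800]
cv2.imwrite('pics/c1.png',a);cv2.imwrite('pics/c2.png',b)
E
```

```text
(no output)
```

View pics/c1.png

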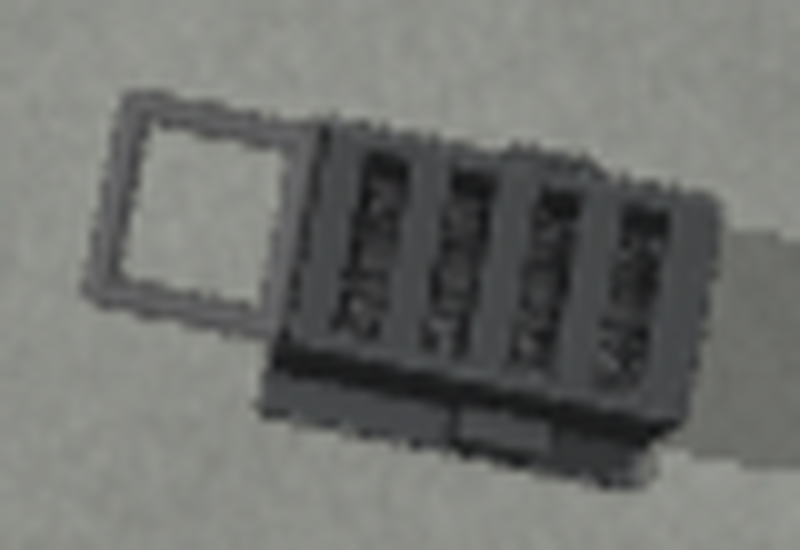

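View pics/c2.png

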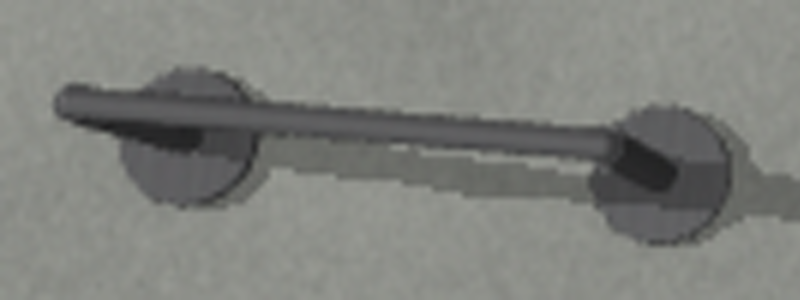

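The loop opening has corners at about (150,125), (283,150), (256,304) and (120,280) in crop 1 (x10). The bar runs from (57,103) to (622,146) in crop 2 (x6), with base discs centred at (190,137) and (662,175).

```bash
cat > h.py <<'E'
from plant import r
import numpy as np,cv2
from scipy.spatial.transform import Rotation as Ro
def cast(cam,px,z,c=None):
    c=c or r.camera_info(cam);R=np.array(c['R']);o=-R.T@np.array(c['t'])
    px=np.atleast_2d(px);d=np.c_[(px[:,0]-c['cx'])/c['fx'],(px[:,1]-c['cy'])/c['fy'],np.ones(len(px))]@R
    return o+d*((z-o[2])/d[:,2])[:,None]
def proj(cam,X):
    c=r.camera_info(cam);p=np.atleast_2d(X)@np.array(c['R']).T+np.array(c['t'])
    return np.c_[p[:,0]/p[:,2]*c['fx']+c['cx'],p[:,1]/p[:,2]*c['fy']+c['cy']]
def totool(X,s=None):
    s=s or r.get_state();return (Ro.from_quat(s['eef_rot']).inv().apply(X-np.array(s['tool_pos'])))*1e3
E
python3 - <<'E'
from h import *
A=np.array([[150,125],[283,150],[256,304],[120,280]])/10+[267.5,184.5]
P=cast('top',A,.0615);print('loop open',P.round(4).tolist(),'c',P.mean(0).round(4))
print('len',[np.linalg.norm(P[i]-P[(i+1)%4]).round(4) for i in range(4)])
B=np.array([[57,103],[622,146]])/6+[69.5,199.5]
Q=cast('top',B,.14);print('bar',Q.round(4).tolist(),Q.mean(0),np.linalg.norm(Q[1]-Q[0]))
C=cast('top',np.array([[190,137],[662,175]])/6+[69.5,199.5],.006);print('base',C.round(4).tolist(),C.mean(0),np.linalg.norm(C[1]-C[0]))
for n,p,h in(('roof corners',[[330,122],[720,190],[688,425],[280,338]],.07),):
    H=cast('top',np.array(p)/10+[267.5,184.5],h);print(n,H.round(4).tolist(),[np.linalg.norm(H[i]-H[(i+1)%4]).round(4) for i in range(4)])
m=(P[0]+P[3]-P[1]-P[2]);print('loop dir deg',np.degrees(np.arctan2(m[1],m[0])));m=(H[0]+H[3]-H[1]-H[2]);print('housing',np.degrees(np.arctan2(m[1],m[0])))
m=Q[1]-Q[0];print('bar dir',np.degrees(np.arctan2(m[1],m[0])));m=C[1]-C[0];print(np.degrees(np.arctan2(m[1],m[0])))
for n,p in (('tumbler',(187,143)),('cup',(233,142)),('mesh',(275,144)),('brush',(231,232)),('brushb',(220,300)),('mug',(395,268))): print(n,cast('top',[p],.05).round(3))
s=r.get_state();print(Ro.from_quat(s['eef_rot']).as_matrix().round(3))
E
```

```text
loop open [[0.6001, -0.1458, 0.0615], [0.5921, -0.1846, 0.0615], [0.5467, -0.1753, 0.0615], [0.5543, -0.1358, 0.0615]] c [ 0.5733 -0.1604  0.0615]
len [np.float64(0.0396), np.float64(0.0463), np.float64(0.0402), np.float64(0.0468)]
bar [[0.5398, 0.4106, 0.14], [0.5166, 0.1564, 0.14]] [0.52823437 0.28347801 0.14      ] 0.25523970335301616
base [[0.54, 0.4025, 0.006], [0.5172, 0.1639, 0.006]] [0.52856716 0.2831881  0.006     ] 0.23975870629163812
roof corners [[0.5987, -0.1977, 0.07], [0.5769, -0.3104, 0.07], [0.5086, -0.2976, 0.07], [0.5355, -0.1811, 0.07]] [np.float64(0.1148), np.float64(0.0695), np.float64(0.1196), np.float64(0.0653)]
loop dir deg 78.69254102105505
housing 78.02559515461662
bar dir -95.21662608068299
-95.46238345551815
tumbler [[0.773 0.139 0.05 ]]
cup [[ 0.774 -0.001  0.05 ]]
mesh [[ 0.766 -0.128  0.05 ]]
brush [[0.501 0.006 0.05 ]]
brushb [[0.309 0.038 0.05 ]]
mug [[ 0.39  -0.465  0.05 ]]
[[ 0.914  0.405 -0.001]
 [ 0.405 -0.914  0.001]
 [-0.    -0.002 -1.   ]]
```

```bash
python3 - <<'E'
from h import *
d=np.array([.2,.98,0]);T=np.array([.5733,-.1604,.15])+.0255*d
print(T,totool(T))
E
```

```text
[ 0.5784  -0.13541  0.15   ] [ 474.15823515 -266.2393013    88.35379298]
```

Emit:
{"op": "move_arm", "data": {
  "targets": [
    [[1,24,-13,0,0,0,2],[1,71,-40,0,0,0,5],[1,119,-67,0,0,0,9],[0.7,166,-93,0,0,0,13],[0.35,214,-120,0,0,0,17],[0.35,261,-147,0,0,0,21],[0.35,308,-173,0,0,0,25],[0.35,356,-200,0,0,0,29],[0.35,403,-226,0,0,0,32],[0.35,440,-246,0,0,0,34]]
  ]
}}

```text
clock: 1.35
tool_pos: [0.5569, -0.1657, 0.2384]
eef_rot: [0.996, -0.088, -0.0, -0.0]
contact_force: [-0.1, -0.5, 0.3]
opening: 0.349
finger_force: 0.0
```

```bash
python3 - <<'E'
from h import *
s=r.get_state();print(s['clock'],s['q'].round(2),s['tool_pos'],Ro.from_quat(s['eef_rot']).as_matrix().round(3).tolist(),s['opening'])
d=np.array([.2,.98,0]);T=np.array([.5733,-.1604,.15])+.0255*d
print(totool(T))
E
```

```text
1.35 [ 0.19  0.63  0.04  1.71 -0.03  0.81 -1.51] [ 0.55688884 -0.16572932  0.23836735] [[0.985, -0.175, -0.0], [-0.175, -0.985, 0.001], [-0.0, -0.001, -1.0]] 0.3494296944699958
[ 15.92402378 -33.54753121  88.38420244]
```

Emit:
{"op": "move_arm", "data": {
  "targets": [
    [[0.35,8,-17,30,0,0,1],[0.35,16,-34,70,0,0,1.5],[0.35,16,-34,100,0,0,1.5],[0.35,16,-34,100,0,0,1.5],[0.35,16,-34,100,0,0,1.5]]
  ]
}}

```text
clock: 1.98
tool_pos: [0.578, -0.1384, 0.1396]
eef_rot: [0.995, -0.102, 0.001, 0.0]
contact_force: [0.2, -1.1, 0.4]
opening: 0.349
finger_force: 0.0
```

```bash
python3 - <<'E'
from h import *
s=r.get_state();c=r.camera_info('wrist');im=r.snapshot('wrist');cv2.imwrite('pics/w1.png',im[:,:,::-1])
print(s['tool_pos'],c['fx'],c['cx'],c['cy'],np.array(c['R']).tolist(),np.array(c['t']).tolist())
d=np.array([.2,.98,0]);L=np.array([.5733,-.1604,.0585])
e=np.array([.98,-.2,0])
print('expected bar ctr, opening corners px',proj('wrist',[L+.0255*d]+[L+a*.021*d+b*.0235*e for a in(1,-1) for b in(1,-1)]).round(1).tolist())
E
```

```text
[ 0.57796193 -0.13838049  0.13962414] 289.3772296280189 251.8068510985721 193.28854464479411 [[-0.20243020017427638, -0.9792960702002673, 0.0011049650301655685], [-0.9292990586241141, 0.1924509973748391, 0.3152235290230851], [-0.3089098148290865, 0.06278391911743941, -0.9490168100737294]] [-0.018762409234835166, 0.5513957609538561, 0.482639137109485]
expected bar ctr, opening corners px [[248.0, 201.1], [253.3, 173.7], [253.4, 226.9], [305.5, 173.5], [302.4, 226.8]]
```

View pics/w1.png

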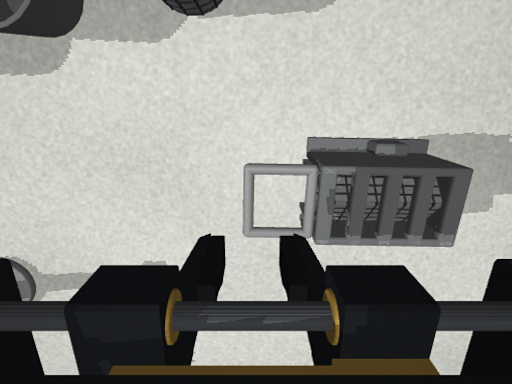

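The wrist view shows the loop opening at cols 254-303, rows 174-228, as predicted (253-304, 173-227). The cross bar is at col 249, so the measurement holds. Next I descend and close on the cross bar.

Emit:
{"op": "move_arm", "data": {
  "targets": [
    [[0.35,0,-3,20,0,0,0],[0.35,0,-3,50,0,0,0],[0.35,0,-3,80,0,0,0],[0.35,0,-3,99,0,0,0],[0.35,0,-3,99,0,0,0],[0.0,0,-3,99,0,0,0],[0.0,0,-3,99,0,0,0],[0.0,0,-3,99,0,0,0],[0.0,0,-3,99,0,0,0]]
  ],
  "newtons": 30
}}

```text
clock: 3.15
tool_pos: [0.5787, -0.1348, 0.0404]
eef_rot: [0.995, -0.101, 0.001, -0.0]
contact_force: [0.7, 2.1, 2.1]
opening: 0.082
finger_force: 29.2
```

Emit:
{"op": "move_arm", "data": {
  "targets": [
    [[0,0,-5,0,0,0,0],[0,0,-12,0,0,0,0],[0,0,-22,0,0,0,0],[0,0,-35,0,0,0,0],[0,0,-50,0,0,0,0],[0,0,-67,0,0,0,0],[0,0,-84,0,0,0,0],[0,0,-101,0,0,0,0],[0,0,-116,0,0,0,0],[0,0,-125,0,0,0,0]]
  ]
}}

```text
clock: 4.4
tool_pos: [0.6035, -0.0109, 0.0397]
eef_rot: [0.995, -0.101, 0.0, -0.0]
contact_force: [0.0, -0.9, 0.4]
opening: 0.079
finger_force: 29.5
```

Emit:
{"op": "move_arm", "data": {
  "targets": [
    [[0,0,0,0,0,0,0],[0,0,0,0,0,0,0],[0,0,0,0,0,0,0]]
  ]
}}

```text
clock: 4.78
tool_pos: [0.6039, -0.0107, 0.0404]
eef_rot: [0.995, -0.101, 0.001, -0.001]
contact_force: [-0.4, 5.0, 5.1]
opening: 0.084
finger_force: 28.8
```

```bash
python3 - <<'E'
from h import *
im=r.snapshot('top')[:,:,::-1];cv2.imwrite('pics/top1.png',cv2.resize(im[140:260,215:375],(800,600),interpolation=cv2.INTER_CUBIC))
E
```

```text
(no output)
```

View pics/top1.png

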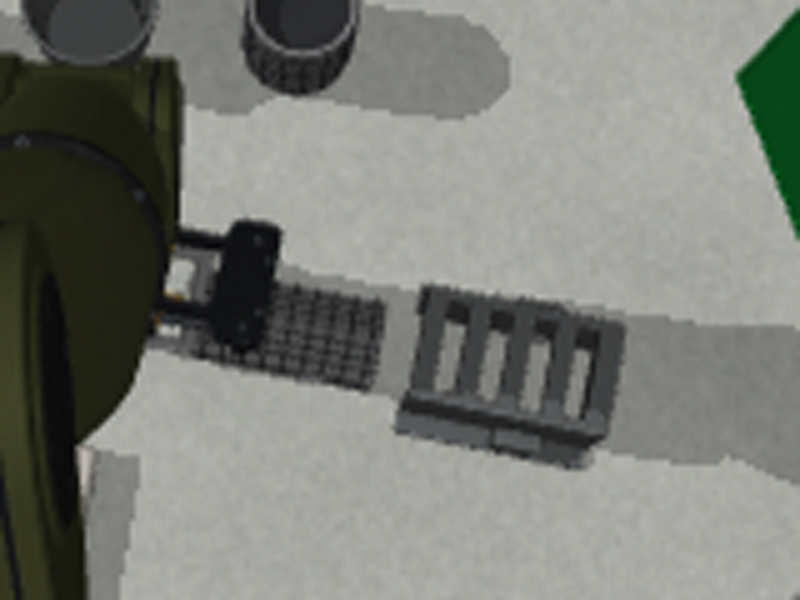

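The sieve is fully out: its end is at crop col 382 and the housing mouth at col 420, and both are in line. Now I release, rise, turn 90° and re-grip over the body for a balanced carry.

Emit:
{"op": "move_arm", "data": {
  "targets": [
    [[0.35,0,0,0,0,0,0],[0.35,0,0,0,0,0,0],[0.35,0,0,0,0,0,0],[0.35,0,0,-10,0,0,0],[0.35,0,0,-40,0,0,0],[0.35,0,0,-80,0,0,0],[0.6,0,10,-110,0,0,-8],[1,0,30,-120,0,0,-18],[1,0,50,-120,0,0,-28],[1,0,70,-120,0,0,-38]]
  ]
}}

```text
clock: 6.08
tool_pos: [0.5891, -0.082, 0.1607]
eef_rot: [0.973, 0.231, 0.0, 0.001]
contact_force: [-0.2, 1.3, 0.2]
opening: 0.784
finger_force: 0.0
```

```bash
python3 - <<'E'
from h import *
s=r.get_state();M=Ro.from_quat(s['eef_rot']).as_matrix();print(s['tool_pos'],np.degrees(np.arctan2(M[1,1],M[0,1])))
print(totool(np.array([.5826,-.1085,.12])))
E
```

```text
[ 0.5891432  -0.08195236  0.16068972] -63.30251260353083
[-17.7949079  20.7270496  40.7059511]
```

Emit:
{"op": "move_arm", "data": {
  "targets": [
    [[1,-4,4,10,0,0,-9],[1,-8,9,20,0,0,-19],[1,-12,14,20,0,0,-29],[1,-16,19,20,0,0,-39],[1,-18,21,20,0,0,-49],[1,-18,21,20,0,0,-51.7],[1,-18,21,20,0,0,-51.7],[1,-18,21,20,0,0,-51.7]]
  ]
}}

```text
clock: 7.08
tool_pos: [0.5825, -0.1076, 0.1399]
eef_rot: [0.777, 0.629, -0.0, 0.0]
contact_force: [-0.4, 0.0, -0.4]
opening: 1.0
finger_force: 0.0
```

```bash
python3 - <<'E'
from h import *
s=r.get_state();c=r.camera_info('wrist');im=r.snapshot('wrist');cv2.imwrite('pics/w2.png',im[:,:,::-1])
M=Ro.from_quat(s['eef_rot']).as_matrix();print(s['tool_pos'],np.degrees(np.arctan2(M[1,1],M[0,1])),s['q'].round(2))
d=np.array([.2,.98,0]);e=np.array([.98,-.2,0]);O=np.array([.582,-.116,0])
print('exp ridge ends, leg-top corners px',proj('wrist',[O-a*.055*d+[0,0,.059] for a in(1,-1)]+[O-a*.055*d+b*.025*e+[0,0,.036] for a in(1,-1) for b in(1,-1)]).round(0).tolist(),'loopbar',proj('wrist',[O+.1075*d+[0,0,.0585]]).round(0))
E
```

```text
[ 0.58248461 -0.10755001  0.13987974] -11.989336905330635 [ 0.32  0.79 -0.37  1.75  0.43  0.68 -0.5 ]
exp ridge ends, leg-top corners px [[255.0, 268.0], [254.0, 145.0], [280.0, 254.0], [229.0, 255.0], [283.0, 141.0], [225.0, 141.0]] loopbar [[254.  72.]]
```

View pics/w2.png

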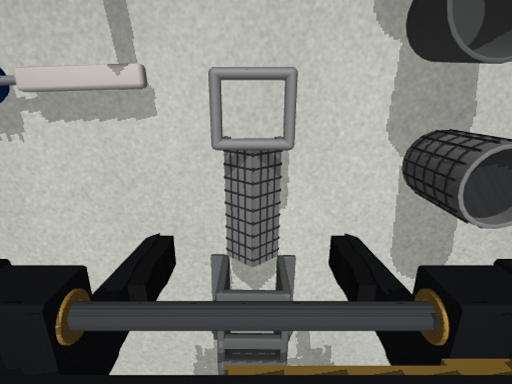

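The wrist view agrees with the prediction: ridge at col 253, legs at cols 225-281, loop cross bar at row 72. I go straight down and grip the legs.

Emit:
{"op": "move_arm", "data": {
  "targets": [
    [[1,0,0,25,0,0,0],[1,0,0,60,0,0,0],[1,0,0,95,0,0,0],[1,0,0,120,0,0,0],[1,0,0,132,0,0,0],[1,0,0,132,0,0,0],[0.3,0,0,132,0,0,0],[0.3,0,0,132,0,0,0],[0.3,0,0,132,0,0,0],[0.3,0,0,132,0,0,0]]
  ],
  "newtons": 20
}}

```text
clock: 8.38
tool_pos: [0.5827, -0.1079, 0.0081]
eef_rot: [0.777, 0.63, 0.0, 0.0]
contact_force: [1.4, 0.5, 0.5]
opening: 0.569
finger_force: 0.3
```

Emit:
{"op": "move_arm", "data": {
  "targets": [
    [[0.3,0,0,0,0,0,0],[0.3,0,0,0,0,0,0],[0.3,0,0,0,0,0,0],[0.3,0,0,-5,0,0,0],[0.3,0,0,-20,0,0,0],[0.3,0,0,-50,0,0,0],[0.3,0,0,-90,0,0,0],[0.3,0,0,-130,0,0,0],[0.3,0,0,-170,0,0,0],[0.3,0,0,-190,0,0,0]]
  ]
}}

```text
clock: 9.62
tool_pos: [0.583, -0.1077, 0.2008]
eef_rot: [0.777, 0.63, 0.001, 0.001]
contact_force: [0.6, 0.8, -2.6]
opening: 0.565
finger_force: 20.0
```

```bash
python3 - <<'E'
from h import *
s=r.get_state();M=Ro.from_quat(s['eef_rot']).as_matrix();print(s['tool_pos'],np.degrees(np.arctan2(M[1,1],M[0,1])),s['opening'],s['finger_force'],s['contact_force'])
b=np.radians(84.7);d=np.array([np.cos(b),np.sin(b),0])
T=np.array([.5284,.2833,0])+.008*d
print(T,totool(T+[0,0,s['tool_pos'][2]]))
E
```

```text
[ 0.58295347 -0.10773106  0.20075053] -11.912430183437076 0.5645685768656105 19.998642636928707 [ 0.56465527  0.8091512  -2.58130293]
[0.52913896 0.2912658  0.        ] [ 3.79296087e+02 -1.35014396e+02 -2.93146381e-01]
```

Emit:
{"op": "move_arm", "data": {
  "targets": [
    [[0.3,15,-5,0,0,0,0],[0.3,45,-16,0,0,0,-1],[0.3,90,-32,0,0,0,-2],[0.3,140,-50,0,0,0,-3],[0.3,190,-68,0,0,0,-4],[0.3,240,-85,0,0,0,-5],[0.3,290,-103,0,0,0,-6],[0.3,335,-119,0,0,0,-6.6],[0.3,365,-130,0,0,0,-6.6],[0.3,379,-135,0,0,0,-6.6]]
  ]
}}

```text
clock: 10.88
tool_pos: [0.526, 0.2939, 0.1966]
eef_rot: [0.738, 0.675, -0.001, -0.001]
contact_force: [-0.2, 0.5, -3.2]
opening: 0.565
finger_force: 20.0
```

Emit:
{"op": "move_arm", "data": {
  "targets": [
    [[0.3,0,0,0,0,0,0],[0.3,0,0,0,0,0,0]]
  ]
}}

```text
clock: 11.12
tool_pos: [0.529, 0.2885, 0.1972]
eef_rot: [0.74, 0.673, -0.001, 0.001]
contact_force: [1.0, -0.1, -2.5]
opening: 0.567
finger_force: 20.0
```

```bash
python3 - <<'E'
from h import *
s=r.get_state();M=Ro.from_quat(s['eef_rot']).as_matrix();print(s['tool_pos'],np.degrees(np.arctan2(M[1,1],M[0,1])))
im=r.snapshot('wrist');cv2.imwrite('pics/w3.png',im[:,:,::-1])
b=np.radians(84.7);d=np.array([np.cos(b),np.sin(b),0]);C=np.array([.5284,.2833,.14])
T=C+.008*d;print(totool(np.r_[T[:2],s['tool_pos'][2]]))
print('bar px',proj('wrist',[C+k*d for k in(.12,.0,-.12)]).round(0).tolist())
O=s['tool_pos']-.008*d-[0,0,.008]
print('exp ridge ends',proj('wrist',[O+k*d+[0,0,.059] for k in(.055,-.055)]).round(0).tolist(),proj('wrist',[O+.1075*d+[0,0,.0585]]).round(0))
E
```

```text
[0.52896146 0.28848995 0.19720081] -5.45653370742406
[ 2.7999931  -0.27181306  0.13420761]
bar px [[252.0, 42.0], [253.0, 219.0], [253.0, 342.0]]
exp ridge ends [[254.0, 205.0], [254.0, 425.0]] [[253.  35.]]
```

View pics/w3.png

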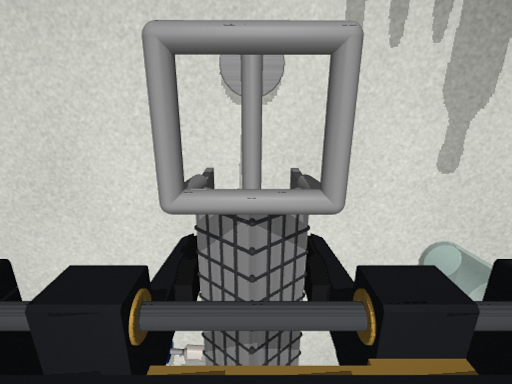

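The bar shows through the loop at col 252, under the ridge at col 252, and it is parallel. I lower the sieve, slowly near the end.

Emit:
{"op": "move_arm", "data": {
  "targets": [
    [[0.3,0,0,10,0,0,0],[0.3,0,0,25,0,0,0],[0.3,0,0,42,0,0,0],[0.3,0,0,58,0,0,0],[0.3,0,0,70,0,0,0],[0.3,0,0,79,0,0,0],[0.3,0,0,85,0,0,0],[0.3,0,0,87,0,0,0],[0.3,0,0,87,0,0,0],[0.3,0,0,87,0,0,0]]
  ]
}}

```text
clock: 12.42
tool_pos: [0.5288, 0.2911, 0.1111]
eef_rot: [0.739, 0.674, 0.0, 0.0]
contact_force: [1.3, -0.1, -2.8]
opening: 0.564
finger_force: 20.0
```

Emit:
{"op": "move_arm", "data": {
  "targets": [
    [[0.3,0,0,1,0,0,0],[0.3,0,0,2,0,0,0],[0.3,0,0,3,0,0,0],[0.3,0,0,4,0,0,0],[0.3,0,0,5,0,0,0],[0.3,0,0,5,0,0,0]]
  ]
}}

```text
clock: 13.18
tool_pos: [0.5285, 0.2909, 0.1056]
eef_rot: [0.739, 0.674, -0.0, 0.0]
contact_force: [-0.3, -0.5, -2.3]
opening: 0.565
finger_force: 20.0
```

Emit:
{"op": "move_arm", "data": {
  "targets": [
    [[0.3,0,0,1,0,0,0],[0.3,0,0,1,0,0,0],[0.3,0,0,2,0,0,0],[0.3,0,0,2,0,0,0]]
  ]
}}

```text
clock: 13.68
tool_pos: [0.5289, 0.291, 0.104]
eef_rot: [0.739, 0.673, 0.0, 0.0]
contact_force: [0.8, -0.5, 0.7]
opening: 0.564
finger_force: 20.0
```

The wrist load has gone from -2.5 to +0.7 N, so the bar now carries the sieve. I open gently.

Emit:
{"op": "move_arm", "data": {
  "targets": [
    [[0.55,0,0,0,0,0,0],[0.57,0,0,0,0,0,0],[0.59,0,0,0,0,0,0],[0.62,0,0,0,0,0,0],[0.66,0,0,0,0,0,0],[0.72,0,0,0,0,0,0],[0.8,0,0,0,0,0,0],[0.9,0,0,0,0,0,0],[1,0,0,0,0,0,0],[1,0,0,0,0,0,0]]
  ],
  "newtons": 5
}}

```text
clock: 14.92
tool_pos: [0.5286, 0.2909, 0.1037]
eef_rot: [0.739, 0.674, -0.0, 0.0]
contact_force: [-0.2, 0.7, 0.0]
opening: 0.998
finger_force: 0.0
```

Emit:
{"op": "move_arm", "data": {
  "targets": [
    [[1,0,0,-3,0,0,0],[1,0,0,-12,0,0,0],[1,0,0,-30,0,0,0],[1,0,0,-55,0,0,0],[1,0,0,-85,0,0,0],[1,0,0,-115,0,0,0],[1,0,0,-140,0,0,0],[1,0,0,-150,0,0,0],[1,0,0,-150,0,0,0],[1,0,0,-150,0,0,0]]
  ]
}}

```text
clock: 16.18
tool_pos: [0.5281, 0.2905, 0.2528]
eef_rot: [0.739, 0.674, -0.001, -0.0]
contact_force: [-0.3, 0.3, -0.6]
opening: 0.999
finger_force: 0.0
```

```bash
python3 - <<'E'
from h import *
a=r.snapshot('wrist')[:,:,::-1];b=r.snapshot('scene')[:,:,::-1]
b=cv2.resize(b[150:310,260:430],(408,384),interpolation=cv2.INTER_CUBIC)
cv2.imwrite('pics/f.png',cv2.resize(np.hstack([a,b]),(800,334)))
E
```

```text
(no output)
```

View pics/f.png

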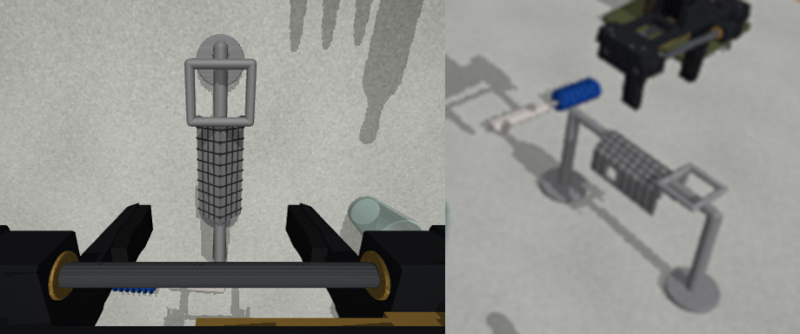

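The sieve hangs upright astride the bar near its middle: ridge at col 220, the same column as the bar. The gripper is clear.

```bash
python3 -c "
from plant import r
print(r.finish_job())"
```

```text
the job is handed in; nothing more can be done
None
```

The sieve was drawn out of the housing by its loop and set down gently astride the drying rail near its middle; the gripper is clear, and the job is handed in, though no verdict came back.

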